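# Wedge a blank fast in the router fixture

### The arm

A 6-joint arm with a two-finger parallel gripper is mounted at the origin on the work surface. World frame = base frame: x ahead of the robot, y to its left, z up, the work surface at z = 0. Lengths are in m, angles in degrees, forces in N, time in s.
With the tool pointing down it reaches from about 0.25 to 0.725 m from the base axis. Payload 9.7 kg.
Tool frame: the origin (TCP) lies at the very end of the fingers, on their centre line; the grasp point (between the pads) lies 19 mm behind it (bot.grip_point_offset is the distance from the TCP to the grasp point, in m); y points along the fingers, x is the direction in which the jaws open and shut, and the axes are right-handed (so a half turn about y gives the same grasp; the last joint's range is limited). The gripper opens to 85 mm and grips with 20 to 120 N. Pads are 22 mm wide; open, the fingers measure 114 mm over their backs; the gripper's body (76 mm by 85 mm) begins 54 mm behind the grasp point. The pads swing forward as they close: fully open they stand 13 mm farther back than shut.
Start: joints at [-74.427, 4.979, 10.078, 95.1, 0, 90], TCP at [0.148, -0.53, 0.231] pointing down, gripper open.
Joint ranges: [-179.16, 179.16], [-48.56, 103.87], [-65.8, 70.77], [-126.05, 130.52], [-82.76, 87.17], [-180, 180]. Speed limits (degrees/s): [127.2, 127.2, 147.25, 180, 180, 180].

### API

Orientations are given as [roll, pitch, yaw] about the fixed x, y, z axes, in that order (R = Rz(yaw) Ry(pitch) Rx(roll)).
In Python, from workcell import bot gives the robot as it stands.
- The arm moves only by the shell command python3 -m inch 'ROWS' [FORCE]. ROWS is JSON, a list of rows, each a list of 3 entries, a list of its own where there are three numbers: the shift along the tool's x, y, z in mm, then the turn, a rotation vector about the tool's x, y, z in rad, then the finger opening in mm, from 0 to 85.4. In form: [[[x, y, z], [ax, ay, az], grip], ...]. A call has 1 to 20 rows; each row is the pose to reach, as a shift and turn from the pose measured when the call began, along the tool's axes at that moment; what a row does not reach only later rows make up. A row lasts 1/10 s, in which the tool goes at most 50 mm and 8.59 degrees, less where a joint would pass 70% of its speed; a pose out of reach is approached as far as the arm can. A call with a gripper value outside its range is refused whole. The fingers move at their own pace and stop on an object; FORCE is the grip in N (left out, the last holds). Time passes only in rows, so rows that repeat a pose let the fingers close. It gives the time, the measured TCP pose, the force and the opening at its end, in the units of the state.
- bot.get_obs(): the state, without advancing time (a new reading comes with each control period).
- bot.camera(name): name is "scene" or "top"; returns a dict with "frame" (480x640x3 uint8, red, green, blue), "mtx" (3x3 intrinsics, pixels), "origin" and "orientation" of the camera in the world. Camera axes: x right, y down, z forward; pixel columns grow to the right and rows downward; lengths in m; the calibration is good to about 2 mm. A picture is of the moment at which its call begins. There is no depth.
- bot.job_done(): hands the job in, once; it reports no verdict.
Trained networks look in a picture, given as the dict that the camera call returned (one of the last four; its "shot" number tells which), for a name from the list of things; names that differ only in an ending like _2 or _b are one class to them, and where a whole thing is asked for, a point or a joint stands for the part that bears it (a point fixed in the world has none). Each returns a list of dicts, best first, with "confidence" (0 to 1); they miss things now and then, are a little off and sometimes report something else, mostly with a low value. They report only what shows in the picture. A call takes as long as a camera call. They do not tell look-alikes from the thing itself.
- bot.search_frame(picture, name): "box" ([left, top, right, bottom] in pixels, round what is visible of it).
- bot.cut_out(picture, name): "region" (480x640 bool, what is visible of it) and "box" ([left, top, right, bottom] in pixels, round what is visible of it).
The state is a dict: "time": time; "q": joint angles; "qd": joint speeds; "joint_efforts": joint torques, N m; "ee_pos": TCP position; "tcp_rot": TCP orientation; "wrist_force": force on the tool from outside, world axes, zero at the start; "torque": the same for the moment, N m; "opening": finger opening in m.
Only numpy, scipy, OpenCV 4.12 (cv2) and the standard library are available. Lean on these libraries where they do the work, as an engineer would, in place of code of your own. Each camera call takes 0.05 s, during which the arm holds its last target. There are 200 camera calls.

### The job

One of the two clamping fixtures on the bench has a dark wooden blank lying in it. In that fixture, slide the grey bar by its black post until it pushes the blank up against the red fence, then slide the red thumb wedge in along its ramp until it jams the bar fast, so that the blank stays clamped when you let go. Leave the wedge of the empty fixture as it is.

Things in the scene. Friction and masses are not known exactly. Their poses are not given: they have to be found in the camera images.
- clamp_bar: Grey bar behind the blank, 30 x 120 x 24 mm (x,y,z). Origin: centre of underside, 12 mm above the bench, on the fixture's plate. Slides only along its own x, 2 N friction; +x goes to blank and fence, 12 to 21 mm away from clamping at the start. Until within 7 mm of clamping its end blocks the wedge. Black post, diameter 20 mm, at x 0, y -30 mm, 24 to 58 mm above the origin: push or pinch it.
- thumb_wedge: Red wedge on the bar's -x side, beyond its +y end; 22 mm high, 26 mm wide at the nose (y -60 mm), 40 at the tail (y 12). Origin: underside, below the tab's middle, 12 mm above the bench. Tab 30 (x) x 12 (y) mm, 22 to 58 mm up: push or pinch it. Slides only along its own y, 1.5 N friction; -y is inwards, by a rail 28 mm high. Jams 43-53 mm in from its start; 10 to 20 N sets it, friction holds it.
- blank: Dark wooden blank, 50 x 80 x 22 mm (x,y,z), 70 g, loose on the 12 mm thick aluminium fixture plate between bar and red fence (26 mm high, on the blank's +x side). Origin: centre of its underside, 12 mm above the bench. Starts 1 to 6 mm short of the fence and up to 4 degrees askew; bar and fence square it up.
- spare_wedge: The same kind of red wedge on the second, empty fixture (shape and origin as thumb_wedge), also drawn out. Leave it alone.
Mind the look-alikes: they are no part of the job. What is shaped like the blank but white is not meant.

How it is judged (in metres and radians):
At the end, for the whole second after the job is handed in: Nothing touched: wedge presses bar and bar presses blank, each over 3 N; blank flat (within 8 degrees), square to the bar (within 6 degrees) and against its front; wedge at rest; the empty fixture's wedge within 12 mm of its start (contact force between clamp_bar and blank above 3 N and contact force between thumb_wedge and clamp_bar above 3 N and angle between blank's own z axis and vertical below 0.15 rad and angle between the x axis of blank and the x axis of clamp_bar, either way round below 0.1 rad and x of blank in the frame of clamp_bar between 0.037 and 0.045 m and linear speed of thumb_wedge below 0.005 m/s and distance of spare_wedge from where it was at the start of the episode below 0.012 m).
It fails at once if the empty fixture's wedge is moved by more than 12 mm (distance of spare_wedge from where it was at the start of the episode above 0.012 m).
It also fails if it takes over 42 s, if anything falls off the work surface, if the arm or the gripper's body presses on something with over 40 N, if the wrist force passes 120 N, or if a joint passes its speed limit or range.

## Working session

There is one attempt and no reset: what is moved stays moved. The work goes in short steps, Python scripts to look and compute and a shell command to move; the robot and the scene stay as the last step left them, time stands still between calls to the robot, and variables do not carry over. Pictures are saved under pics/ and viewed, about 8 in all and at most 12, crops included, and the job is handed in when it is done.

```bash
mkdir -p pics; ls; python3 - <<'E'
from workcell import bot
import cv2,numpy as np
o=bot.get_obs(); print({k:np.round(v,3).tolist() for k,v in o.items()})
for n in("scene","top"):
    p=bot.camera(n); cv2.imwrite(f"pics/{n}0.png",p["frame"][:,:,::-1])
    print(n,p["mtx"],p["origin"],p["orientation"])
    for t in("clamp_bar","thumb_wedge","blank"):
        print(t,[(np.round(d["box"]).tolist(),round(d["confidence"],2)) for d in bot.search_frame(p,t)])
E
```

```text
pics
{'time': 0.0, 'q': [-74.43, 5.011, 10.035, 95.1, -0.002, 90.001], 'qd': [0.154, 0.069, -0.002, -0.059, 0.037, -0.029], 'joint_efforts': [0.001, -52.04, 46.48, 0.017, 0.0, 0.0], 'ee_pos': [0.148, -0.53, 0.231], 'tcp_rot': [-90.002, 0.076, -74.431], 'wrist_force': [0.092, -0.57, 0.886], 'torque': [-0.034, -0.028, -0.012], 'opening': 0.085}
scene [[496.1566074   0.        315.5982313]
 [  0.        496.1566074 240.3344983]
 [  0.          0.          1.       ]] [1.42282933 0.31238295 0.61834316] [-122.08900993   -0.5709297   110.91887097]
clamp_bar [([218.0, 214.0, 269.0, 245.0], 0.95)]
thumb_wedge [([271.0, 215.0, 302.0, 242.0], 0.63)]
blank [([150.0, 222.0, 185.0, 248.0], 0.96), ([266.0, 263.0, 311.0, 298.0], 0.82), ([216.0, 233.0, 257.0, 248.0], 0.72), ([273.0, 214.0, 304.0, 244.0], 0.44)]
top [[567.4776994    0.         314.3859894 ]
 [  0.         567.4776994  236.48860798]
 [  0.           0.           1.        ]] [0.48595594 0.01747364 1.24204576] [-176.1485043    -1.72290977  -88.46296839]
clamp_bar [([370.0, 237.0, 425.0, 251.0], 0.57)]
thumb_wedge [([332.0, 247.0, 368.0, 266.0], 0.65)]
blank [([304.0, 167.0, 337.0, 211.0], 0.86), ([456.0, 200.0, 485.0, 234.0], 0.68), ([373.0, 208.0, 414.0, 235.0], 0.59)]
```

```bash
python3 - <<'E'
import cv2
a=cv2.imread("pics/top0.png")[130:330,250:500]
cv2.imwrite("pics/top0c.png",cv2.resize(a,None,fx=3,fy=3,interpolation=cv2.INTER_CUBIC))
E
```

```text
(no output)
```

View pics/scene0.png

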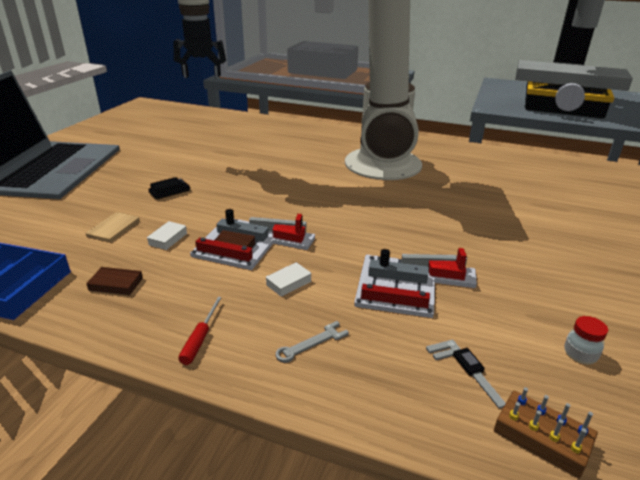

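View pics/top0.png

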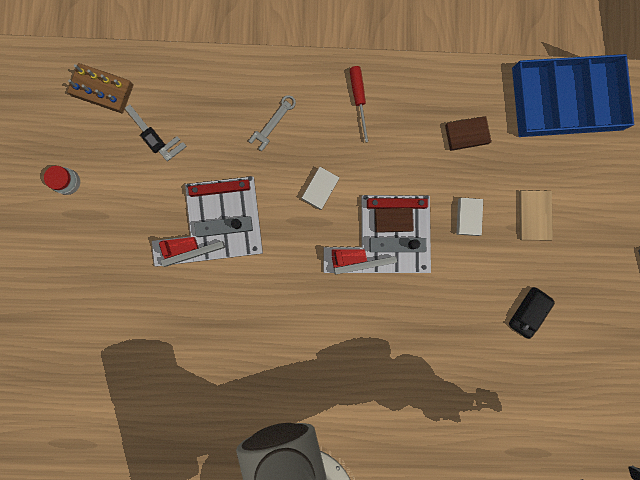

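```bash
echo
```

```text
(no output)
```

View pics/top0c.png

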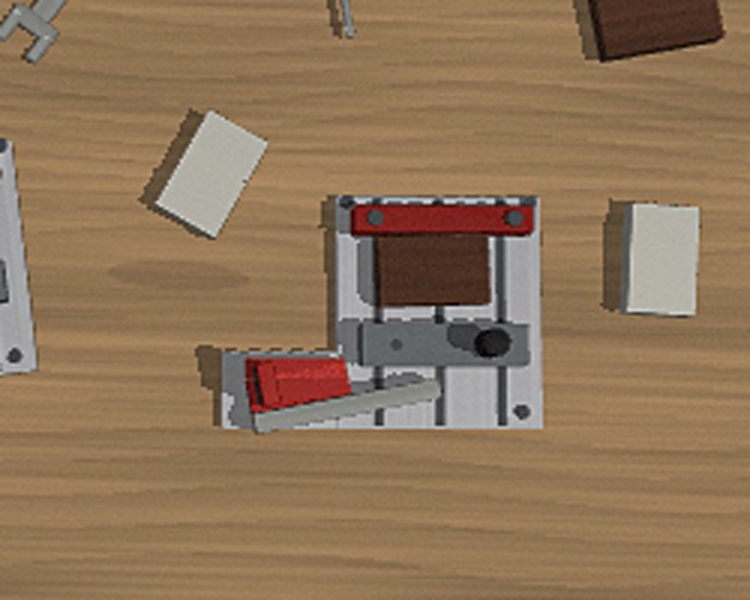

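The dark blank lies in the right-hand fixture in the top view: post top at about (414,244), tab at about (335,258), bar at rows 237-251. The left-hand fixture is the empty one. Next I turn these into world positions and the two approach moves.

```bash
cat >h.py <<'E'
from workcell import bot
import cv2,numpy as np
from scipy.spatial.transform import Rotation as R
rot=lambda e:R.from_euler("xyz",e,degrees=True).as_matrix()
def back(p,uv,z):
    d=rot(p["orientation"])@np.linalg.inv(p["mtx"])@[*uv,1]; o=np.array(p["origin"]); return o+d*(z-o[2])/d[2]
def proj(p,X):
    c=(np.atleast_2d(X)-p["origin"])@rot(p["orientation"]); c=c@np.array(p["mtx"]).T; return c[:,:2]/c[:,2:]
def rel(target,yaw=None):
    """shift (mm) and turn in tool axes to TCP target, tool down with tool x axis at world yaw"""
    o=bot.get_obs(); T=rot(o["tcp_rot"]); s=1000*T.T@(np.array(target)-o["ee_pos"])
    r=np.zeros(3)
    if yaw is not None:
        c,sn=np.cos(np.radians(yaw)),np.sin(np.radians(yaw)); x=np.array([c,sn,0]); y=np.array([0,0,-1.]); 
        r=R.from_matrix(T.T@np.c_[x,y,np.cross(x,y)]).as_rotvec()
    return np.round(s,1),np.round(r,4)
E
python3 - <<'E'
from h import *
p=bot.camera("top")
c=lambda u,v:(u/3+250-1/3,v/3+130-1/3)
for n,uv,z in [("post",(491,343),.07),("fenceL",(352,207),.038),("fenceR",(533,207),.038),("fenceLb",(352,236),.038),("fenceRb",(533,236),.038),("barL",(360,322),.036),("barR",(530,325),.036),("barLb",(360,364),.036),("barRb",(530,367),.036),("plateBL",(222,428),.012),("plateBR",(542,428),.012),("plateTR",(539,197),.012),("plateTL",(337,197),.012),("noseTR",(346,360),.034),("noseBR",(352,395),.034),("tabtop L",(247,362),.07),("tabtop BL",(252,412),.07),("tabtop R",(258,375),.07),("tabtopBR",(268,408),.07)]:
    print(n,np.round(1000*back(p,c(*uv),z)[:2],1))
o=bot.get_obs();print(rot(o["tcp_rot"]).round(2).tolist())
f=cv2.resize(p["frame"][235:285,315:440],None,fx=6,fy=6,interpolation=cv2.INTER_CUBIC); cv2.imwrite("pics/w.png",f[:,:,::-1])
E
```

```text
post [ 556.1 -221.9]
fenceL [ 652.5 -127.1]
fenceR [ 656.5 -257.2]
fenceLb [ 631.6 -127.6]
fenceRb [ 635.6 -257.5]
barL [ 570.4 -134.8]
barR [ 571.8 -256.7]
barLb [ 540.5 -135.4]
barRb [ 541.8 -257.1]
plateBL [492.6 -39.5]
plateBR [ 498.8 -271.9]
plateTR [ 667.7 -267.5]
plateTL [ 663.1 -119.1]
noseTR [ 543.2 -125.6]
noseBR [ 518.4 -130.4]
tabtop L [538.2 -52.9]
tabtop BL [503.8 -57.2]
tabtop R [529.4 -60.7]
tabtopBR [506.9 -68.1]
[[0.27, -0.0, 0.96], [-0.96, 0.0, 0.27], [-0.0, -1.0, 0.0]]
```

View pics/w.png

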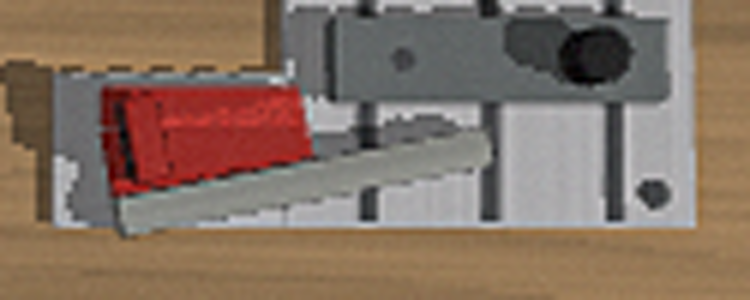

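```bash
python3 - <<'E'
from h import *
print(rel([.512,-.225,.13],-88.5))
E
```

```text
(array([-195.8,  101.2,  432.8]), array([-0.000e+00,  2.456e-01, -1.000e-04]))
```

```bash
python3 -m inch '[[[-40,0,87],[0,0.05,0],0],[[-80,0,173],[0,0.1,0],0],[[-120,20,260],[0,0.15,0],0],[[-160,60,346],[0,0.2,0],0],[[-196,101,433],[0,0.2456,0],0],[[-196,101,433],[0,0.2456,0],0],[[-196,101,433],[0,0.2456,0],0],[[-196,101,433],[0,0.2456,0],0],[[-196,101,433],[0,0.2456,0],0],[[-196,101,433],[0,0.2456,0],0],[[-196,101,433],[0,0.2456,0],0],[[-196,101,433],[0,0.2456,0],0],[[-196,101,433],[0,0.2456,0],0]]' 40; python3 - <<'E'
from h import *
print(rel([.512,-.225,.047],-88.5),bot.get_obs()["wrist_force"])
p=bot.camera("top"); cv2.imwrite("pics/t1.png",cv2.resize(p["frame"][180:300,300:460],None,fx=4,fy=4,interpolation=cv2.INTER_CUBIC)[:,:,::-1])
p=bot.camera("scene"); cv2.imwrite("pics/s1.png",cv2.resize(p["frame"][170:290,170:330],None,fx=4,fy=4,interpolation=cv2.INTER_CUBIC)[:,:,::-1])
E
```

```text
time: 1.75
ee_pos: [0.5117, -0.2253, 0.1307]
tcp_rot: [-90.0, -0.0, -88.5]
wrist_force: [-0.0, -0.2, 0.7]
opening: -0.0001
(array([-0.3, 83.7,  0.3]), array([-0.0002, -0.0005,  0.0003])) [-0.00804443 -0.15933425  0.71161587]
```

View pics/s1.png

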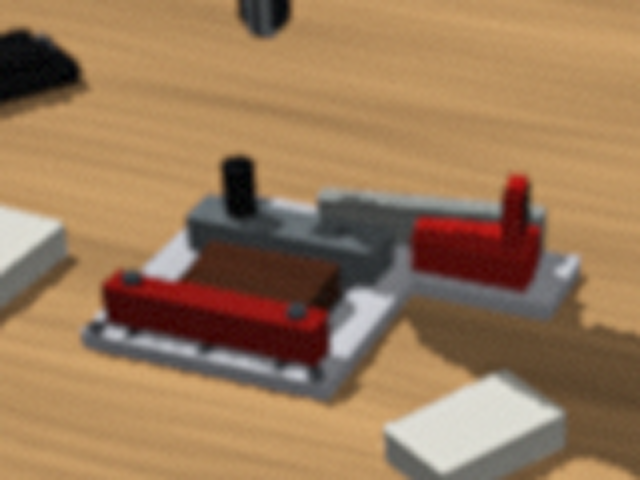

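The closed fingers hang above and behind the post (crop 263,20; post at 238,185). Next I go down and start the push.

```bash
python3 -m inch '[[[0,45,0],[0,0,0],0],[[0,75,0],[0,0,0],0],[[0,84,0],[0,0,0],0],[[0,84,0],[0,0,0],0],[[0,84,0],[0,0,0],0]]'; python3 -m inch '[[[0,0,5],[0,0,0],0],[[0,0,10],[0,0,0],0],[[0,0,15],[0,0,0],0],[[0,0,20],[0,0,0],0],[[0,0,23],[0,0,0],0],[[0,0,26],[0,0,0],0],[[0,0,28],[0,0,0],0],[[0,0,30],[0,0,0],0],[[0,0,30],[0,0,0],0]]'
```

```text
time: 2.35
ee_pos: [0.5122, -0.2265, 0.0488]
tcp_rot: [-89.8, -0.1, -88.6]
wrist_force: [-1.8, 1.2, 0.6]
opening: -0.0003
time: 3.25
ee_pos: [0.5424, -0.2257, 0.0488]
tcp_rot: [-89.8, -0.1, -88.6]
wrist_force: [-0.5, -0.5, -0.4]
opening: 0.0002
```

```bash
for i in 1; do python3 -m inch '[[[0,0,1.5],[0,0,0],0],[[0,0,3],[0,0,0],0],[[0,0,4],[0,0,0],0]]'; done; python3 -m inch '[[[0,0,1.5],[0,0,0],0],[[0,0,3],[0,0,0],0],[[0,0,4],[0,0,0],0]]'; python3 - <<'E'
from h import *
p=bot.camera("scene"); cv2.imwrite("pics/s2.png",cv2.resize(p["frame"][170:290,170:330],None,fx=4,fy=4,interpolation=cv2.INTER_CUBIC)[:,:,::-1])
E
```

```text
time: 3.55
ee_pos: [0.5464, -0.2255, 0.0488]
tcp_rot: [-89.9, -0.1, -88.6]
wrist_force: [-3.0, 1.1, 1.1]
opening: -0.0002
time: 3.85
ee_pos: [0.5505, -0.2255, 0.0488]
tcp_rot: [-89.9, -0.1, -88.6]
wrist_force: [-1.9, 0.3, 0.5]
opening: -0.0
```

View pics/s2.png

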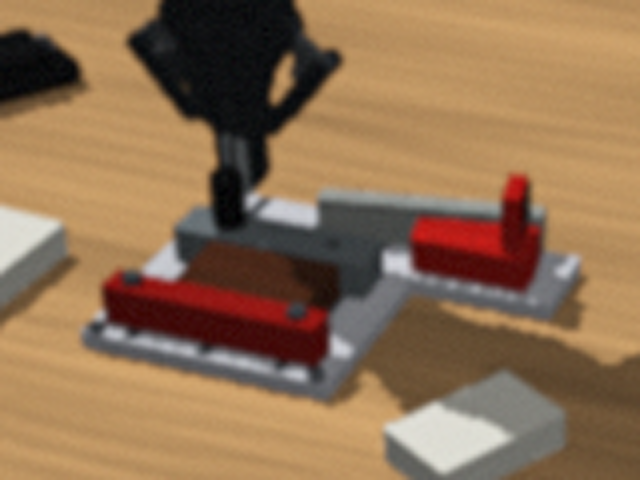

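The post has moved from (238,185) to (228,195), so the bar is sliding at about 2-3 N. I keep pushing until the force rises.

```bash
python3 -m inch '[[[0,0,1],[0,0,0],0],[[0,0,2],[0,0,0],0],[[0,0,2],[0,0,0],0]]'|grep -E "ee|wrist"; python3 -m inch '[[[0,0,1],[0,0,0],0],[[0,0,2],[0,0,0],0],[[0,0,2],[0,0,0],0]]'|grep -E "ee|wrist"
```

```text
ee_pos: [0.5515, -0.2254, 0.0487]
wrist_force: [-8.5, -0.0, 4.7]
ee_pos: [0.5516, -0.2254, 0.0487]
wrist_force: [-13.3, 0.6, 6.9]
```

The bar is clamped, with 13 N at TCP x = 0.5516. Next I back off, lift and go to the +y side of the tab.

```bash
python3 -m inch '[[[0,0,-10],[0,0,0],0],[[0,0,-22],[0,0,0],0],[[0,-30,-25],[0,0,0],0],[[0,-60,-25],[0,0,0],0],[[-50,-62,-27],[0,0,0],0],[[-100,-62,-29],[0,0,0],0],[[-150,-62,-30],[0,0,0],0],[[-200,-62,-30],[0,0,0],0],[[-203,-62,-30],[0,0,0],0],[[-203,-62,-30],[0,0,0],0]]'; python3 - <<'E'
from h import *
print(rel([.522,-.023,.048],-88.5))
p=bot.camera("top"); 
for s,n in((bot.cut_out(p,"thumb_wedge"),"w"),(bot.cut_out(p,"clamp_bar"),"b")):
    print(n,[(np.round(d["box"]).tolist(),round(d["confidence"],2)) for d in s])
cv2.imwrite("pics/t3.png",cv2.resize(p["frame"][180:290,300:450],None,fx=5,fy=5,interpolation=cv2.INTER_CUBIC)[:,:,::-1])
E
```

```text
time: 5.5
ee_pos: [0.5169, -0.022, 0.1108]
tcp_rot: [-90.2, -0.1, -88.5]
wrist_force: [0.1, -0.6, -0.0]
opening: 0.0002
(array([ 1. , 62.8,  5.2]), array([ 0.0028, -0.0003,  0.0012]))
w []
b [([380.0, 230.0, 426.0, 243.0], 0.78)]
```

View pics/t3.png

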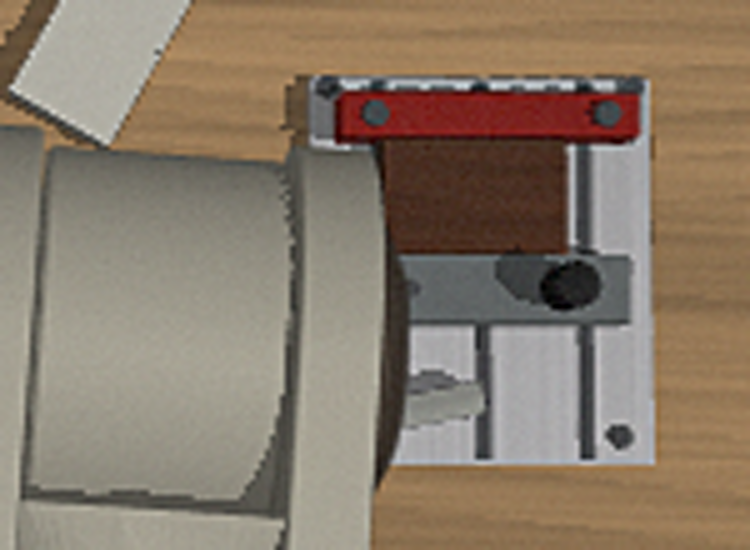

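The picture shows the blank squared up between fence and bar. Next I go down and push the wedge.

```bash
python3 -m inch '[[[0,40,5],[0,0,0],0],[[0,60,5],[0,0,0],0],[[0,63,5],[0,0,0],0],[[0,63,5],[0,0,0],0]]'; python3 -m inch '[[[7,0,0],[0,0,0],0],[[14,0,0],[0,0,0],0],[[18,0,0],[0,0,0],0],[[22,0,0],[0,0,0],0],[[26,0,0],[0,0,0],0],[[30,0,0],[0,0,0],0],[[34,0,0],[0,0,0],0],[[38,0,0],[0,0,0],0],[[42,0,0],[0,0,0],0],[[45,0,0],[0,0,0],0],[[45,0,0],[0,0,0],0]]'
```

```text
time: 6.05
ee_pos: [0.5216, -0.0252, 0.0476]
tcp_rot: [-90.2, -0.1, -88.8]
wrist_force: [0.4, -0.5, 0.7]
opening: 0.0001
time: 7.15
ee_pos: [0.5224, -0.0707, 0.0475]
tcp_rot: [-90.3, -0.1, -88.9]
wrist_force: [0.7, 1.0, 0.7]
opening: 0.0001
```

```bash
python3 -m inch '[[[3,0,0],[0,0,0],0],[[6,0,0],[0,0,0],0],[[9,0,0],[0,0,0],0],[[12,0,0],[0,0,0],0],[[12,0,0],[0,0,0],0]]'|grep -E "ee|wrist"; python3 -m inch '[[[2,0,0],[0,0,0],0],[[4,0,0],[0,0,0],0],[[4,0,0],[0,0,0],0]]'|grep -E "ee|wrist";python3 - <<'E'
from h import *
p=bot.camera("scene"); cv2.imwrite("pics/s4.png",cv2.resize(p["frame"][170:290,170:330],None,fx=4,fy=4,interpolation=cv2.INTER_CUBIC)[:,:,::-1])
E
```

```text
ee_pos: [0.5226, -0.0832, 0.0475]
wrist_force: [0.8, 0.7, -0.2]
ee_pos: [0.5226, -0.0874, 0.0475]
wrist_force: [0.9, -0.3, -0.8]
```

View pics/s4.png

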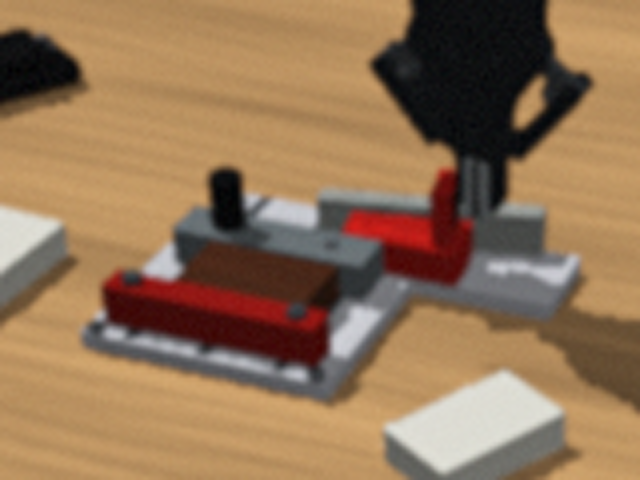

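The wedge is sliding in behind the bar: the tab has gone from (515,210) to (445,205). I continue slowly until it jams.

```bash
python3 -m inch '[[[2,0,0],[0,0,0],0],[[4,0,0],[0,0,0],0],[[4,0,0],[0,0,0],0]]'|grep -E "ee|wrist"; python3 -m inch '[[[1.5,0,0],[0,0,0],0],[[3,0,0],[0,0,0],0],[[3,0,0],[0,0,0],0]]'|grep -E "ee|wrist"
```

```text
ee_pos: [0.5227, -0.0916, 0.0476]
wrist_force: [1.3, 0.6, -0.7]
ee_pos: [0.5227, -0.0948, 0.0475]
wrist_force: [0.4, 1.4, -0.4]
```

```bash
python3 -m inch '[[[1,0,0],[0,0,0],0],[[2,0,0],[0,0,0],0],[[2,0,0],[0,0,0],0]]'|grep -E "ee|wrist"
```

```text
ee_pos: [0.5227, -0.0969, 0.0475]
wrist_force: [0.8, 1.4, -0.3]
```

```bash
python3 -m inch '[[[1,0,0],[0,0,0],0],[[2,0,0],[0,0,0],0],[[2,0,0],[0,0,0],0]]'|grep -E "ee|wrist"; python3 -m inch '[[[1,0,0],[0,0,0],0],[[2,0,0],[0,0,0],0],[[2,0,0],[0,0,0],0]]'|grep -E "ee|wrist"
```

```text
ee_pos: [0.5227, -0.0991, 0.0475]
wrist_force: [-0.2, 2.4, -1.0]
ee_pos: [0.5228, -0.1008, 0.0475]
wrist_force: [2.3, 3.8, 1.0]
```

```bash
python3 -m inch '[[[1,0,0],[0,0,0],0],[[2,0,0],[0,0,0],0],[[2,0,0],[0,0,0],0]]'|grep -E "ee|wrist"
```

```text
ee_pos: [0.5229, -0.1016, 0.0475]
wrist_force: [1.4, 10.3, 1.1]
```

Force is rising at TCP y = -0.1016, so the wedge is jamming. I bring it to about 20 N.

```bash
python3 -m inch '[[[1,0,0],[0,0,0],0],[[2.5,0,0],[0,0,0],0],[[2.5,0,0],[0,0,0],0]]'|grep -E "ee|wrist"
```

```text
ee_pos: [0.5229, -0.1022, 0.0476]
wrist_force: [0.9, 15.0, 2.4]
```

```bash
python3 -m inch '[[[1,0,0],[0,0,0],0],[[2.5,0,0],[0,0,0],0],[[2.5,0,0],[0,0,0],0]]'|grep -E "ee|wrist"
```

```text
ee_pos: [0.5229, -0.1024, 0.0476]
wrist_force: [0.4, 16.7, 2.2]
```

```bash
python3 -m inch '[[[2,0,0],[0,0,0],0],[[3,0,0],[0,0,0],0],[[3,0,0],[0,0,0],0]]'|grep -E "ee|wrist"; python3 -m inch '[[[-5,0,0],[0,0,0],0],[[-20,0,0],[0,0,0],0],[[-35,0,0],[0,0,0],0],[[-40,-40,0],[0,0,0],0],[[-40,-85,-30],[0,0,0],0],[[-40,-120,-80],[0,0,0],0],[[-40,-120,-130],[0,0,0],0],[[-40,-120,-180],[0,0,0],0],[[-40,-120,-180],[0,0,0],0]]'; python3 - <<'E'
from h import *
p=bot.camera("top")
for t in("thumb_wedge","clamp_bar","blank"): print(t,[(np.round(d["box"]).tolist(),round(d["confidence"],2)) for d in bot.search_frame(p,t)])
q=bot.camera("scene")
f=lambda a:cv2.resize(a,(400,300),interpolation=cv2.INTER_CUBIC)[:,:,::-1]
cv2.imwrite("pics/f.png",np.hstack([f(p["frame"][180:291,300:448]),f(q["frame"][180:300,170:330])]))
E
```

```text
ee_pos: [0.5229, -0.1026, 0.0477]
wrist_force: [-0.1, 18.9, 2.9]
time: 11.6
ee_pos: [0.3394, -0.0685, 0.1701]
tcp_rot: [-90.2, 0.8, -88.6]
wrist_force: [0.8, -0.3, 0.2]
opening: 0.0001
thumb_wedge [([356.0, 245.0, 391.0, 262.0], 0.67)]
clamp_bar [([370.0, 231.0, 424.0, 246.0], 0.9)]
blank [([373.0, 208.0, 414.0, 232.0], 0.82), ([304.0, 167.0, 338.0, 209.0], 0.82), ([454.0, 197.0, 485.0, 236.0], 0.66)]
```

View pics/f.png

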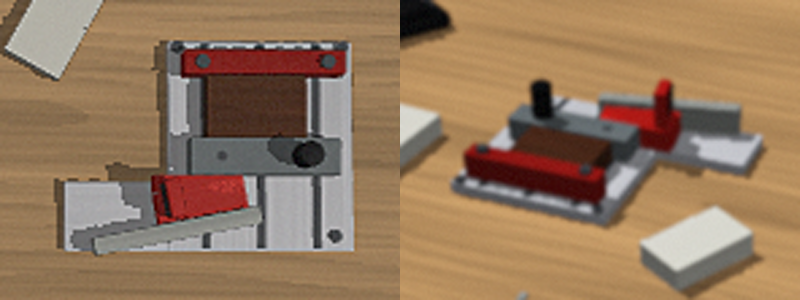

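```bash
python3 -c "
from workcell import bot
print(bot.job_done())"
```

```text
the job is handed in; nothing more can be done
None
```

The blank is clamped in its fixture and the job is handed in. The arm's clock read 11.6 s at the end of its last move. No verdict is reported at hand-in.

- **Bar:** I pushed the grey bar by its post until the blank met the fence. The force rose to about 13 N there.
- **Wedge:** I pushed the red wedge in by its tab until it jammed, building the force up to about 19 N, then backed the arm away.

In the last pictures, taken with the arm clear, the blank sits flat and square between bar and fence. The wedge is about 49 mm in from its start, within the 43–53 mm expected. I never went near the empty fixture, and did not check its wedge again at the end. The forces on the bar and blank after letting go could not be measured directly. No check failed or disagreed, except that the wedge detector found nothing once while the arm hid the wedge.

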